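# Stand the fallen angle plate up and push it home against the bench stop

## Robot

A 6-joint arm with a two-finger parallel gripper is mounted at the origin on the work surface. World frame = base frame: x ahead of the robot, y to its left, z up, the work surface at z = 0. Lengths are in mm, angles in rad, forces in N, time in s.
With the tool pointing down it reaches from about 375 to 825 mm from the base axis. Payload 5.5 kg.
Tool frame: the origin (TCP) lies midway between the tips of the shut fingers; the grasp point (between the pads) lies 19 mm behind it; z points along the fingers, y is the line along which they close (so a half turn about z gives the same grasp; the last joint's range is limited). The gripper opens to 85 mm and grips with 20 to 120 N. Pads are 22 mm wide; open, the fingers measure 114 mm over their backs; the gripper's body (76 mm by 85 mm) begins 54 mm behind the grasp point. The pads swing forward as they close: fully open they stand 13 mm farther back than shut.
Start: joints at [1.22, 0.314, -0.047, 1.21, 0, 1.571], TCP at [206.186, 563.456, 231.299] pointing down, gripper open.
Joint ranges: [-2.67, 2.67], [-0.69, 1.73], [-1.03, 1.25], [-2.08, 2.16], [-1.42, 1.45], [-3.14, 3.14]. Speed limits (rad/s): [2.39, 2.39, 3.01, 3.14, 3.14, 3.14].

## Interface

Orientations are given as a unit quaternion [x, y, z, w].
In Python, from station import bot, imaging gives the robot as it stands.
- The arm moves only by the shell command python3 -m handwheel 'ROWS' [FORCE]. ROWS is JSON, a list of rows, each a list of 3 entries, a list of its own where there are three numbers: the shift along the tool's x, y, z in units of 0.2 m (1.0 is 0.2 m), then the turn, a rotation vector about the tool's x, y, z in units of 90 degrees (1.0 is 90 degrees), then the opening, from 0 (shut) to 1 (fully open). In form: [[[dx, dy, dz], [ax, ay, az], hand], ...]. A call has 1 to 10 rows; each row shifts and turns the commanded pose from where the row before left it, along the tool's axes as they then stand; what a row does not reach is not made up. A row lasts 1/8 s, in which the tool goes at most 62.5 mm and 10.7 degrees, less where a joint would pass 70% of its speed; a pose out of reach is approached as far as the arm can. A call with a number of a shift or a turn outside -1 to 1 is refused whole. A call with a gripper value outside its range is refused whole. The fingers move at their own pace and stop on an object; FORCE is the grip in N (left out, the last holds). Time passes only in rows, so rows that do not move let the fingers close. It gives the time, the measured TCP pose, the force, the opening and the grip force at its end, in the units of the state.
- bot.read_state(): the state, without advancing time (a new reading comes with each control period).
- imaging.capture(name): name is "side" or "top"; returns a dict with "pixels" (400x640x3 uint8, red, green, blue), "intrinsics" (3x3 intrinsics, pixels), "dist_coeffs" ([k1, k2, p1, p2, k3] as OpenCV has them; the pictures are not rectified), "extrinsics" (4x4, takes a point from world to camera coordinates). Camera axes: x right, y up, looking along -z (the intrinsics and any distortion apply to the point x, -y, -z); pixel columns grow to the right and rows downward; lengths in mm; the calibration is good to about 2 mm. A picture is of the moment at which its call begins. There is no depth.
- bot.finish_job(): hands the job in; it is judged then, once.
The state is a dict: "time_s": time; "qpos": joint angles; "joint_vel": joint speeds; "effort": joint torques, N m; "eef_pos": TCP position; "ee_rot": TCP orientation; "ft_force": force on the tool from outside, world axes, zero at the start; "ft_torque": the same for the moment, N m; "grip_width": finger opening in mm; "gripper_force": force on a finger pad.
Only numpy, scipy, OpenCV 4.12 (cv2) and the standard library are available. Lean on these libraries where they do the work, as an engineer would, in place of code of your own. Each camera call takes 0.05 s, during which the arm holds its last target. There are 200 camera calls.

## Task

The slotted aluminium angle plate has been knocked onto its back on the bench. Tip it back up so that it stands on its long foot, by pushing the raised foot over towards the bench stop, then push the standing plate along the bench until the front edge of its foot sits flush against the bench stop along its whole width. Only push it: its heel edge stays down on the bench all the time, and the other things on the bench stay where they are.

Things in the scene. Friction and masses are not known exactly. Their poses are not given: they have to be found in the camera images.
- angle_plate: bare aluminium L, 80 mm wide, 0.3-0.6 kg, slotted. Foot leg 95 mm long, 14 thick; wall leg 80 long, 10 thick; both measured from the heel, the outer corner edge. Origin: middle of the heel edge; legs on its +x, +z side. +x: along the wall's outer face to its free end (level at start, up when standing). +z: along the foot's underside to the toe (up at start, level when standing). y: along the heel.
- foot_top (a point): middle of the top edge of the raised foot at the start, on its inner face (14 mm from the underside, 95 mm above the heel). Push the inner face near here, over the lying wall, towards the stop: 1 to 2 N turns the plate about its heel, which grips the bench; tipped over 31 degrees it falls onto its foot by itself. When standing: toe's upper edge, 14 mm up.
- wall_back (a point): on the wall's outer (back) face, 25 mm from the heel, mid-width. At the start it is under the plate, against the bench. When the plate stands, it is 25 mm above the bench on the upright, 80 mm tall back face, which faces away from the stop: push it along here (2 to 5 N). Against the stop, over about 9 N here starts to tip it forward.
- toe_left (a point): end of the lower front edge of the foot (its toe), on the underside, 95 mm from the heel and 40 mm to the -y side of the plate's middle (left as seen from the robot); on the bench when the plate stands
- toe_right (a point): other end of the same toe edge, 40 mm to the +y side of the plate's middle (right as seen from the robot)
- bench_stop: dark steel bar bolted flat to the bench, 260 mm long along its y, 25 mm wide, 20 mm high, with three bolt heads. Origin: at bench level, mid-length of its near face, which the plate must touch; +x points into the bar, away from the plate. Once tipped up, the toe is still 50 to 100 mm short of it, up to about 14 degrees out of square.
- spray_can: bystander, leave alone: aerosol can with a blue label, 52 diameter, 150 tall, standing; origin under its centre (mm)
- tape_roll: bystander, leave alone: roll of masking tape lying flat, 90 outside diameter, 25 tall; origin under its centre (mm)
- socket: bystander, leave alone: steel socket standing on end, 30 diameter, 45 tall; origin under its centre (mm)
- small_bracket: bystander, leave alone: small sheet-steel bracket, 40 x 30 base, 50 tall, already standing; origin under its base (mm)
- screw_jar: bystander, leave alone: clear jar with a black lid, 52 diameter, 75 tall; origin under its centre (mm)
- screwdriver: bystander, leave alone: screwdriver 180 long lying beyond the bench stop; origin under its middle (mm)
- wood_block: bystander, leave alone: offcut of light wood, 70 x 45 x 30 tall; origin under its centre (mm)
Things that resemble listed ones, but are neither listed nor needed, are in the scene too. Leave any pink or yellow look-alike of the angle_plate alone.

How it is judged:
By the outcome, as a careful person would: the job done as asked, in the order asked, and still so for the second after the job is handed in, with the robot touching nothing.
It also fails if it takes over 67 s, if anything falls off the work surface, if the arm or the gripper's body presses on something with over 40 N, if the wrist force passes 120 N, or if a joint passes its speed limit or range.

## Working session

There is one attempt and no reset: what is moved stays moved. The work goes in short steps, Python scripts to look and compute and a shell command to move; the robot and the scene stay as the last step left them, time stands still between calls to the robot, and variables do not carry over. Pictures are saved under pics/ and viewed, at most 10 in all, crops included, and the job is handed in when it is done.

```bash
mkdir -p pics; cat > h.py <<'E'
import numpy as np, cv2
from station import bot, imaging
from scipy.spatial.transform import Rotation as R
def cap(n,f=None):
    c=imaging.capture(n)
    if f: cv2.imwrite('pics/'+f,c['pixels'][:,:,::-1])
    return c
F=np.diag([1,-1,-1.])
def px(c,P):
    E=np.array(c['extrinsics']);P=np.atleast_2d(P).astype(float)
    Q=(P@E[:3,:3].T+E[:3,3])@F
    return cv2.projectPoints(Q,np.zeros(3),np.zeros(3),np.array(c['intrinsics'],float),np.array(c['dist_coeffs'],float))[0][:,0]
def w(c,uv,z=0):
    E=np.array(c['extrinsics']);uv=np.array(uv,float).reshape(-1,1,2)
    n=cv2.undistortPoints(uv,np.array(c['intrinsics'],float),np.array(c['dist_coeffs'],float))[:,0]
    d=np.c_[n,np.ones(len(n))]@F@E[:3,:3]; o=-E[:3,:3].T@E[:3,3]
    return o+d*((z-o[2])/d[:,2])[:,None]
E
python3 - <<'E'
from h import *
a=cap('side','s0.png');b=cap('top','t0.png')
for c in(a,b):
    E=np.array(c['extrinsics']);print(-E[:3,:3].T@E[:3,3])
s=bot.read_state();print(s)
E
```

```text
[ 403.26092251 -617.13205378  903.13240404]
[ 435.63918807   45.30077656 1227.33171576]
{'time_s': 0.1, 'qpos': array([ 1.22000073e+00,  3.14121952e-01, -4.79269999e-02,  1.21019730e+00,
        2.38977747e-05,  1.57082192e+00]), 'joint_vel': array([ 0.00018518, -0.00278151,  0.0016619 , -0.00098999, -0.00159495,
        0.00015756]), 'effort': array([ 5.11081396e-05, -5.40766811e+01,  3.40541911e+01,  1.11207948e-02,
       -4.14264036e-06,  1.68325439e-06]), 'eef_pos': array([206.01145664, 563.0029544 , 230.56360908]), 'ee_rot': array([ 1.74512410e-01,  9.84654707e-01, -7.11758392e-04, -1.38262675e-04]), 'ft_force': array([ 0.16439289,  0.1586733 , -0.86069153]), 'ft_torque': array([-0.03202921,  0.01518011, -0.08124137]), 'gripper_force': 0.0, 'grip_width': 85.65237703370373}
```

View pics/t0.png

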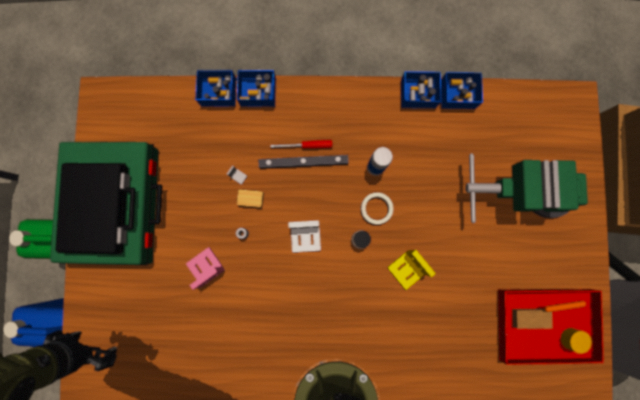

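View pics/s0.png

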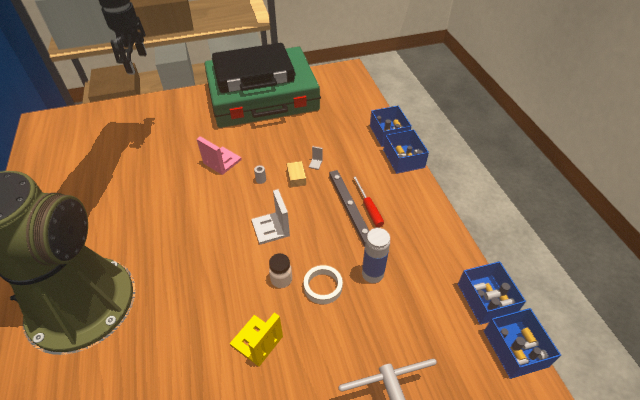

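The plate lies at about (305,236) in the top view, with its raised foot on the far side. The stop runs from (260,163) to (348,159). In the side view the foot is at about (281,213). I'll zoom in for the corners.

```bash
python3 - <<'E'
import cv2,numpy as np
t=cv2.imread('pics/t0.png')[145:261,250:360];s=cv2.imread('pics/s0.png')[160:260,240:380]
f=lambda i,k:cv2.resize(i,None,fx=k,fy=k,interpolation=cv2.INTER_CUBIC)
a=f(t,4);b=f(s,4)  # 440x464, 560x400
cv2.imwrite('pics/tc.png',f(t,5));cv2.imwrite('pics/sc.png',f(s,5))
E
```

```text
(no output)
```

View pics/tc.png

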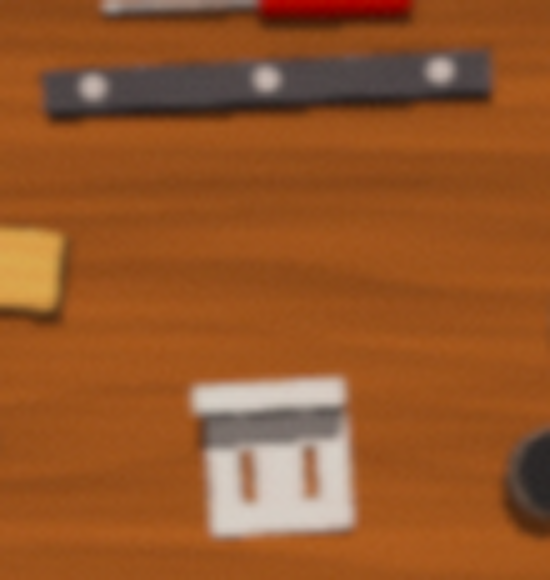

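View pics/sc.png

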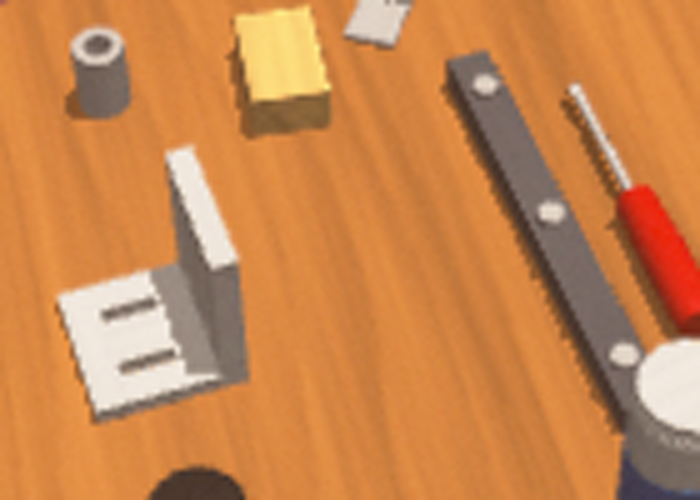

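Top crop: the raised foot's top edge has underside corners at (190,385) and (344,377), and inner corners at (196,414) and (347,406). The wall end is (212,534)–(354,526). The stop's near edge is (50,118)–(490,98). The side crop agrees with this.

```bash
python3 - <<'E'
from h import *
b=cap('top');a=cap('side')
g=lambda l,o:(np.array(l,float)+.5)/5-.5+np.array(o)
T=(250,145);S=(240,160)
r=lambda n,x:print(n,x.round(1).tolist())
r('foot',w(b,g([(190,385),(344,377),(196,414),(347,406)],T),95))
r('wallend',w(b,g([(212,534),(354,526)],T),10))
r('stop top near',w(b,g([(50,117),(490,97)],T),20)); r('stop top far',w(b,g([(43,72),(488,50)],T),20))
r('S foot far/under, near',w(a,g([(190,146),(240,262),(166,153),(215,266)],S),95))
r('S heel',w(a,g([(247,380)],S),0)); r('S wallend',w(a,g([(57,296),(97,415)],S),10))
r('S stop',w(a,g([(446,62),(620,410)],S),20))
r('jar,tape,wood,can',w(b,[(361,241),(377,208),(250,199)],[30]))
print(R.from_quat(bot.read_state()['ee_rot']).as_matrix().round(3))
E
```

```text
foot [[501.5, 133.7, 95.0], [506.8, 51.9, 95.0], [486.2, 130.2, 95.0], [491.4, 50.1, 95.0]]
wallend [[422.0, 126.2, 10.0], [427.5, 45.7, 10.0]]
stop top near [[659.3, 223.4, 20.0], [673.6, -29.7, 20.0]]
stop top far [[685.6, 228.3, 20.0], [701.1, -28.4, 20.0]]
S foot far/under, near [[497.3, 131.6, 95.0], [504.6, 51.2, 95.0], [484.8, 130.2, 95.0], [492.6, 52.0, 95.0]]
S heel [[502.6, 52.3, 0.0]]
S wallend [[418.1, 125.0, 10.0], [424.5, 44.1, 10.0]]
S stop [[658.6, 224.5, 20.0], [673.1, -30.2, 20.0]]
jar,tape,wood,can [[453.5, -67.6, 30.0], [546.7, -112.5, 30.0], [568.0, 246.8, 30.0]]
[[-0.939  0.344 -0.   ]
 [ 0.344  0.939 -0.001]
 [-0.    -0.001 -1.   ]]
```

```bash
python3 -m handwheel '[[[0,0,0],[0,0,-0.0893],0.47],[[0,0,0],[0,0,-0.0893],0.47],[[0,0,0],[0,0,-0.0893],0.47]]' 30; python3 -m handwheel '[[[-0.11,-0.242,0],[0,0,0],0.47],[[-0.11,-0.242,0],[0,0,0],0.47],[[-0.11,-0.242,0],[0,0,0],0.47],[[-0.11,-0.242,0],[0,0,0],0.47],[[-0.11,-0.242,0],[0,0,0],0.47],[[-0.11,-0.242,0],[0,0,0],0.47],[[-0.11,-0.242,0],[0,0,0],0.47],[[-0.11,-0.242,0],[0,0,0],0.47],[[-0.11,-0.242,0],[0,0,0],0.47],[[-0.11,-0.242,0],[0,0,0],0.47]]'
cat > st.py <<'E'
from h import *
s=bot.read_state();m=R.from_quat(s['ee_rot']).as_matrix()
print(s['time_s'],s['eef_pos'].round(1),'yaw',np.degrees(np.arctan2(-m[0,1],m[1,1])).round(2),'tilt',m[:2,2].round(3),'F',s['ft_force'].round(1),s['grip_width'].round(0))
E
python3 st.py
```

```text
time_s: 0.57
eef_pos: [206.1, 563.3, 231.0]
ee_rot: [-0.037, 0.999, -0.0, -0.0]
ft_force: [0.7, 0.5, 0.5]
grip_width: 40.7
gripper_force: 0.0
time_s: 1.82
eef_pos: [460.1, 94.4, 231.4]
ee_rot: [-0.035, 0.999, 0.0, 0.0]
ft_force: [0.9, 0.2, 0.0]
grip_width: 40.2
gripper_force: 0.0Traceback (most recent call last):
  File "st.py", line 3, in <module>
    print(s['time_s'],s['eef_pos'].round(1),'yaw',np.degrees(np.arctan2(-m[0,1],m[1,1])).round(2),'tilt',m[:2,2].round(3),'F',s['ft_force'].round(1),s['grip_width'].round(0))
                                                                                                                                                     ^^^^^^^^^^^^^^^^^^^^^
AttributeError: 'float' object has no attribute 'round'
```

```bash
sed -i "s/s\['grip_width'\].round(0)/round(s['grip_width'])/" st.py
python3 -m handwheel '[[[0.02,-0.024,0],[0,0,0],0.47],[[0,0,0.2],[0,0,0],0.47],[[0,0,0.2],[0,0,0],0.47],[[0,0,0.2],[0,0,0],0.47],[[0,0,0.185],[0,0,0],0.47],[[0,0,0],[0,0,0],0.47],[[0,0,0],[0,0,0],0.47]]'
python3 st.py; python3 - <<'E'
from h import *
a=cap('side')['pixels'][140:280,220:400,::-1];cv2.imwrite('pics/s1.png',cv2.resize(a,None,fx=4,fy=4,interpolation=2))
E
```

```text
time_s: 2.7
eef_pos: [456.3, 91.6, 75.5]
ee_rot: [-0.035, 0.999, 0.0, 0.0]
ft_force: [-0.3, -1.5, 0.5]
grip_width: 40.2
gripper_force: 0.0
2.7 [456.3  91.6  75.5] yaw 4.06 tilt [0.001 0.   ] F [-0.3 -1.5  0.5] 40
```

View pics/s1.png

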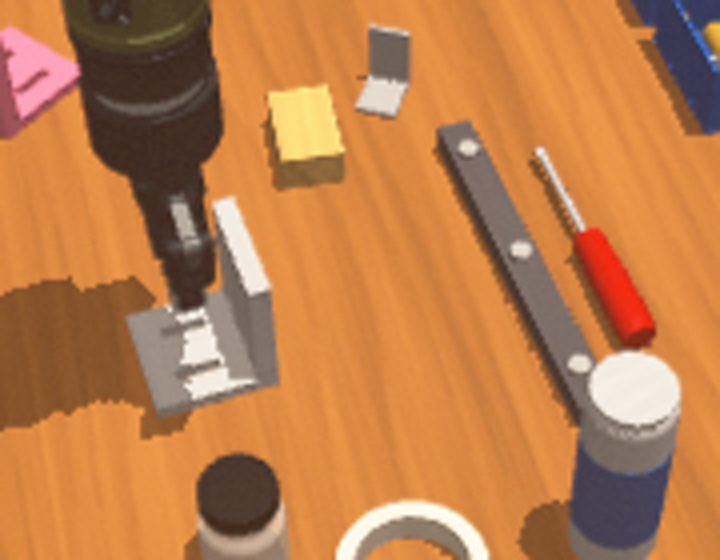

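The tips are just behind the raised foot's inner face, over the lying wall and centred. Now I push.

```bash
python3 -m handwheel '[[[-0.025,0,0],[0,0,0],0.47],[[-0.025,0,0],[0,0,0],0.47],[[-0.025,0,0],[0,0,0],0.47],[[-0.025,0,0],[0,0,0],0.47],[[-0.025,0,0],[0,0,0],0.47],[[-0.025,0,0],[0,0,0],0.47]]'
python3 -m handwheel '[[[-0.02,0,0],[0,0,0],0.47],[[-0.02,0,0],[0,0,0],0.47],[[-0.02,0,0],[0,0,0],0.47],[[-0.02,0,0],[0,0,0],0.47],[[-0.02,0,0],[0,0,0],0.47]]'
python3 - <<'E'
from h import *
a=cap('side')['pixels'][140:280,220:400,::-1];cv2.imwrite('pics/s2.png',cv2.resize(a,None,fx=4,fy=4,interpolation=2))
E
```

```text
time_s: 3.5
eef_pos: [485.8, 93.1, 74.2]
ee_rot: [-0.035, 0.999, -0.0, -0.0]
ft_force: [-1.7, 0.2, 0.2]
grip_width: 40.3
gripper_force: 0.5
time_s: 4.12
eef_pos: [506.0, 94.5, 74.3]
ee_rot: [-0.035, 0.999, -0.0, -0.0]
ft_force: [0.4, -0.3, -0.8]
grip_width: 39.9
gripper_force: 0.2
```

View pics/s2.png

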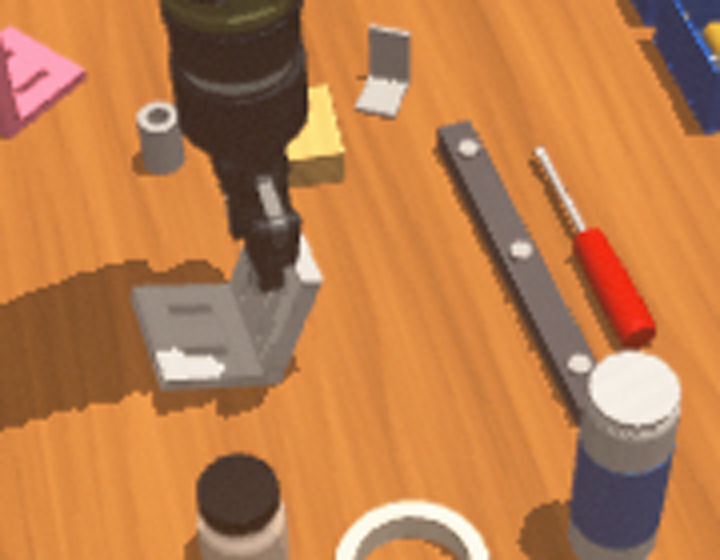

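The plate is tipped about 22° with its heel still in place. I'll keep going past the balance point.

```bash
python3 -m handwheel '[[[-0.02,0,0],[0,0,0],0.47],[[-0.02,0,0],[0,0,0],0.47],[[-0.02,0,0],[0,0,0],0.47],[[-0.02,0,0],[0,0,0],0.47],[[-0.02,0,0],[0,0,0],0.47],[[-0.02,0,0],[0,0,0],0.47],[[0,0,0],[0,0,0],0.47],[[0,0,0],[0,0,0],0.47],[[0,0,0],[0,0,0],0.47],[[0,0,0],[0,0,0],0.47]]'
python3 - <<'E'
from h import *
a=cap('side')['pixels'][140:280,220:400,::-1];cv2.imwrite('pics/s3.png',cv2.resize(a,None,fx=4,fy=4,interpolation=2))
E
```

```text
time_s: 5.42
eef_pos: [529.6, 96.1, 74.3]
ee_rot: [-0.035, 0.999, -0.0, -0.0]
ft_force: [-0.1, -0.1, -0.4]
grip_width: 40.2
gripper_force: 0.0
```

View pics/s3.png

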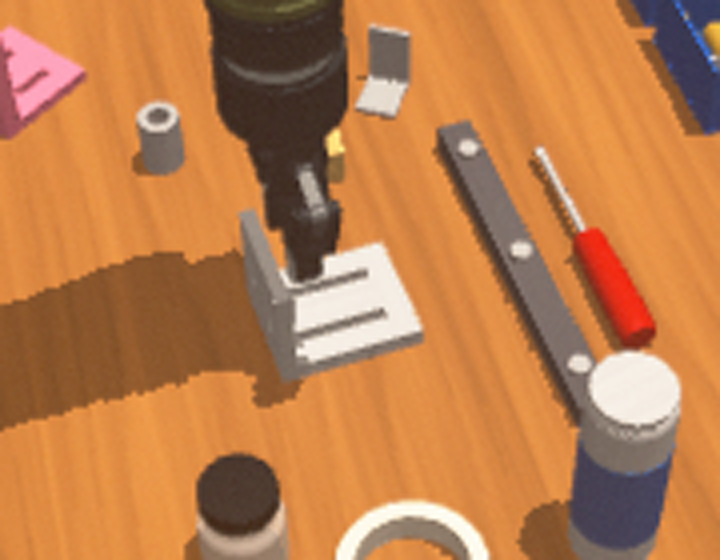

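It stands on its foot. I lift out, go behind the wall, and re-measure.

```bash
python3 -m handwheel '[[[0,0,-0.25],[0,0,0],0.47],[[0,0,-0.25],[0,0,0],0.47],[[0.2,0.01,0],[0,0,0],0.47],[[0.2,0.01,0],[0,0,0],0.47],[[0.2,0.01,0],[0,0,0],0.47],[[0.15,0.0,0],[0,0,0],0.47],[[0,0,0],[0,0,0],0.47]]'
python3 - <<'E'
from h import *
b=cap('top','t4.png');a=cap('side')
t=b['pixels'][145:255,250:360,::-1];s=a['pixels'][180:260,270:370,::-1]
f=lambda i,k:cv2.resize(i,None,fx=k,fy=k,interpolation=2)
A=f(t,5);B=f(s,2);B=cv2.copyMakeBorder(B,0,550-B.shape[0],0,0,0)
cv2.imwrite('pics/m4.png',np.hstack([A,B]))
E
```

```text
time_s: 6.35
eef_pos: [377.7, 91.4, 174.3]
ee_rot: [-0.035, 0.999, -0.0, -0.0]
ft_force: [0.2, 0.7, 0.2]
grip_width: 40.0
gripper_force: 0.0
```

View pics/m4.png

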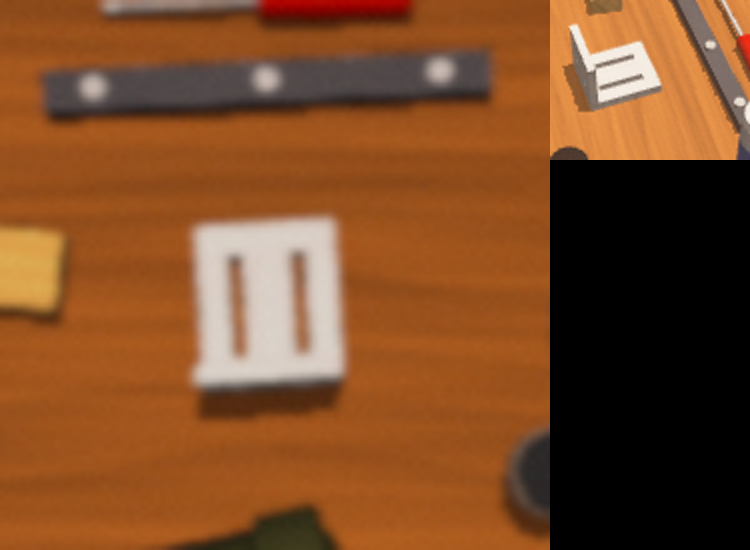

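The toe's upper edge is (193,226)–(336,217) and the wall's top is near row 383. Next I get sub-pixel edge fits for the toe and the stop.

```bash
cat > meas.py <<'E'
from h import *
def edge(img,cols,r0,r1):  # half-level crossing between rows r0 and r1
    o=[]
    for u in cols:
        p=img[r0:r1,u].astype(float);t=(p[0]+p[-1])/2;i=np.where((p[:-1]-t)*(p[1:]-t)<=0)[0][0]
        o.append((u,r0+i+(t-p[i])/(p[i+1]-p[i])))
    return np.array(o)
def line(P): # x = a + b*(y-90)
    b,a=np.polyfit(P[:,1]-90,P[:,0],1);return a,np.degrees(np.arctan(b))
def stop(b): # red channel: wood bright, steel dark
    return line(w(b,edge(b['pixels'][:,:,0],list(range(264,300))+list(range(310,346)),163,173),20))
E
python3 - <<'E'
from meas import *
b=cap('top');I=b['pixels'];print('stop',stop(b))
print(I[183:196,300,2],I[160:174,300,0])
g=I[:,:,2]
print('toe',line(w(b,edge(g,range(291,315),184,195),14)))
print('wall top back',line(w(b,edge(g,range(292,316),216,226),80)))
print(w(b,(np.array([(193,226),(336,217)])+.5)/5-.5+np.array([250,145]),14).round(1))
E
python3 st.py
```

```text
stop (np.float64(663.241387711157), np.float64(-2.7491841605555143))
[ 25  27  28  28  32  64 124 173 195 198 199 198 197] [126 122 109  90  75  55  54  93 136 158 163 162 163 162]
toe (np.float64(602.2669561611323), np.float64(-4.327344305001885))
wall top back (np.float64(504.18034247306196), np.float64(-4.559145346953708))
[[597.7 140.1  14. ]
 [603.8  58.1  14. ]]
6.5 [380.7  91.8 174.7] yaw 4.01 tilt [0.001 0.   ] F [0.7 0.5 0.4] 40
```

```bash
python3 -m handwheel '[[[-0.19,-0.01,0],[0,0,0.011],0.47],[[-0.19,-0.01,0],[0,0,0],0.47],[[0,0,0.2],[0,0,0],0.47],[[0,0,0.2],[0,0,0],0.47],[[0,0,0.2],[0,0,0],0.47],[[0,0,0.18],[0,0,0],0.47],[[0,0,0],[0,-0.089,0],0.47],[[0,0,0],[0,0,0],0.47],[[0,0,0],[0,0,0],0.47]]'
python3 st.py
```

```text
time_s: 7.62
eef_pos: [458.2, 92.8, 19.7]
ee_rot: [-0.026, 0.997, 0.002, 0.071]
ft_force: [0.5, 0.1, 0.1]
grip_width: 40.0
gripper_force: 0.0
7.625 [458.2  92.8  19.7] yaw 3.02 tilt [0.141 0.008] F [0.5 0.1 0.1] 40
```

```bash
R='nope'; python3 -m handwheel '[[[-0.05,-0.012,0.007],[0,0,0],0.47],[[-0.05,0,0.007],[0,0,0],0.47],[[-0.05,0,0.007],[0,0,0],0.47],[[-0.025,0,0.0035],[0,0,0],0.47],[[-0.025,0,0.0035],[0,0,0],0.47],[[-0.025,0,0.0035],[0,0,0],0.47],[[-0.025,0,0.0035],[0,0,0],0.47]]'
python3 -m handwheel '[[[-0.025,0,0.0035],[0,0,0],0.47],[[-0.025,0,0.0035],[0,0,0],0.47],[[-0.025,0,0.0035],[0,0,0],0.47],[[-0.025,0,0.0035],[0,0,0],0.47]]'
python3 st.py
python3 - <<'E'
from meas import *
b=cap('top');t=b['pixels'][145:255,250:360,::-1];s=cap('side')['pixels'][180:260,270:370,::-1]
f=lambda i,k:cv2.resize(i,None,fx=k,fy=k,interpolation=2)
B=cv2.copyMakeBorder(f(s,2.5),0,350,0,0,0)
cv2.imwrite('pics/m5.png',np.hstack([f(t,5),B]))
g=b['pixels'][:,:,2]
print('stop',stop(b))
for r in (150,200):print(g[170:196,295+0],g[170:196,312]);break
E
```

```text
time_s: 8.5
eef_pos: [505.5, 92.4, 17.9]
ee_rot: [-0.026, 0.997, 0.002, 0.069]
ft_force: [-2.9, -0.2, -0.8]
grip_width: 40.3
gripper_force: 1.0
time_s: 9.0
eef_pos: [526.8, 93.6, 18.3]
ee_rot: [-0.026, 0.997, 0.002, 0.07]
ft_force: [-1.8, -0.2, -1.3]
grip_width: 40.1
gripper_force: 0.8
9.0 [526.8  93.6  18.3] yaw 3.02 tilt [0.139 0.007] F [-1.8 -0.2 -1.3] 40
stop (np.float64(663.259657828353), np.float64(-2.7790787330187854))
[ 30  30  30  28  32  28  30  49 107 168 194 202 202 198 189 166 151 148
 149 154 157 157 157 158 157 159] [ 30  30  30  30  30  28  39  87 148 184 197 199 198 197 193 188 188 185
 187 186 185 184 186 185 185 185]
```

View pics/m5.png

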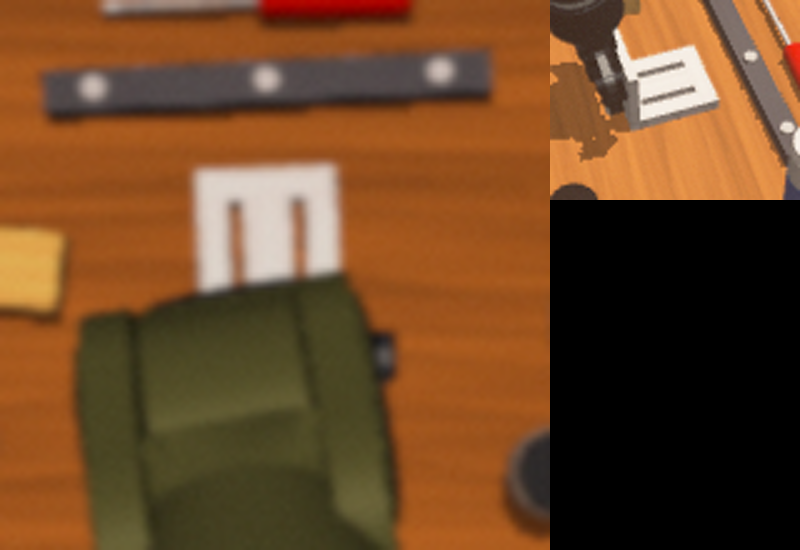

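The plate is square and following the push, with about 30 mm left to the stop. I advance and then creep, watching the force.

```bash
python3 -m handwheel '[[[-0.025,0,0.0035],[0,0,0],0.47],[[-0.025,0,0.0035],[0,0,0],0.47],[[-0.025,0,0.0035],[0,0,0],0.47],[[-0.025,0,0.0035],[0,0,0],0.47],[[0,0,0],[0,0,0],0.47]]'
python3 - <<'E'
from meas import *
b=cap('top');g=b['pixels'][:,:,2]
print('stop',stop(b),'toe',line(w(b,edge(g,range(292,315),172,184),14)))
for u in(293,303,313):print(b['pixels'][163:184,u,0])
E
```

```text
time_s: 9.72
eef_pos: [547.8, 94.8, 18.5]
ee_rot: [-0.026, 0.997, 0.002, 0.071]
ft_force: [0.7, 0.1, -0.6]
grip_width: 39.9
gripper_force: 0.1
stop (np.float64(662.7437200077547), np.float64(-2.78393031445632)) toe (np.float64(641.1888985042349), np.float64(4.028120175069641))
[ 84  80  66  58  70 109 149 172 189 208 220 223 222 218 216 217 220 220
 222 220 220]
[128  84  58  62  99 138 163 180 199 215 221 221 222 222 222 220 221 222
 221 222 221]
[ 81  70  66  99 137 155 165 184 206 219 221 221 222 222 221 222 222 222
 221 220 220]
```

```bash
python3 -m handwheel '[[[-0.015,0,0.002],[0,0,0],0.47],[[-0.015,0,0.002],[0,0,0],0.47],[[-0.01,0,0.0015],[0,0,0],0.47]]';python3 -m handwheel '[[[-0.005,0,0.0007],[0,0,0],0.47],[[-0.005,0,0.0007],[0,0,0],0.47]]';python3 st.py
python3 - <<'E'
from meas import *
b=cap('top')
for u in(290,293,303,313,315):print(b['pixels'][161:174,u,2])
E
```

```text
time_s: 10.15
eef_pos: [554.7, 95.1, 18.3]
ee_rot: [-0.026, 0.997, 0.002, 0.07]
ft_force: [-3.5, -0.7, 1.6]
grip_width: 40.3
gripper_force: 1.7
time_s: 10.4
eef_pos: [556.6, 95.2, 18.3]
ee_rot: [-0.026, 0.997, 0.002, 0.07]
ft_force: [-3.8, 0.0, 2.3]
grip_width: 40.2
gripper_force: 1.9
10.4 [556.6  95.2  18.3] yaw 3.02 tilt [0.139 0.007] F [-3.8  0.   2.3] 40
[ 76  75  78  74  64  44  41  93 157 183 191 190 191]
[ 76  78  76  71  60  42  47 105 168 193 201 202 199]
[176 156 112  73  46  34  73 135 178 196 200 200 199]
[ 76  75  71  62  41  42 102 165 191 198 198 198 198]
[ 76  75  71  58  37  46  97 151 177 182 186 184 184]
```

```bash
for i in 1; do python3 -m handwheel '[[[-0.005,0,0.0007],[0,0,0],0.47],[[-0.005,0,0.0007],[0,0,0],0.47]]'|grep -E 'pos|ft_f';python3 -m handwheel '[[[-0.005,0,0.0007],[0,0,0],0.47]]'|grep -E 'pos|ft_f';python3 -m handwheel '[[[-0.005,0,0.0007],[0,0,0],0.47]]'|grep -E 'pos|ft_f'; done
python3 - <<'E'
from meas import *
b=cap('top')
for u in(290,293,303,313,315):print(b['pixels'][161:174,u,2])
E
```

```text
eef_pos: [558.8, 95.3, 18.4]
ft_force: [-2.9, -0.3, 0.9]
eef_pos: [559.9, 95.4, 18.4]
ft_force: [-3.0, 0.4, 0.1]
eef_pos: [560.8, 95.4, 18.4]
ft_force: [-2.6, -0.9, 0.4]
[ 76  76  76  76  69  73 118 164 185 191 191 189 188]
[ 76  77  77  73  65  85 141 180 196 200 201 197 195]
[177 155 113  75  61 102 165 193 199 200 200 199 198]
[ 76  74  74  67  72 122 172 194 198 201 198 199 199]
[ 75  76  70  59  72 119 159 178 183 185 185 185 185]
```

```bash
python3 -m handwheel '[[[-0.005,0,0.0007],[0,0,0],0.47]]'|grep -E 'pos|ft_f';python3 -m handwheel '[[[-0.005,0,0.0007],[0,0,0],0.47]]'|grep -E 'pos|ft_f'
python3 - <<'E'
from meas import *
b=cap('top')
for u in(290,293,303,313,315):print(b['pixels'][161:174,u,2])
E
```

```text
eef_pos: [561.7, 95.5, 18.4]
ft_force: [-3.9, -0.5, 1.0]
eef_pos: [562.8, 95.5, 18.4]
ft_force: [-2.0, -0.1, 0.9]
[ 77  76  77  77  78 107 159 184 189 191 191 188 188]
[ 75  76  76  74  73 111 168 194 200 201 200 197 194]
[176 156 110  80  91 145 183 197 201 199 199 199 199]
[ 75  75  74  76 113 167 191 198 199 197 198 198 199]
[ 75  76  72  71 102 153 175 182 183 184 182 185 186]
```

```bash
python3 -m handwheel '[[[-0.0025,0,0.0003],[0,0,0],0.47]]'|grep -E 'pos|ft_f';python3 -m handwheel '[[[-0.0025,0,0.0003],[0,0,0],0.47]]'|grep -E 'pos|ft_f';python3 -m handwheel '[[[-0.0025,0,0.0003],[0,0,0],0.47]]'|grep -E 'pos|ft_f';python3 -m handwheel '[[[-0.0025,0,0.0003],[0,0,0],0.47]]'|grep -E 'pos|ft_f'
```

```text
eef_pos: [563.3, 95.6, 18.4]
ft_force: [-2.0, 0.1, -0.1]
eef_pos: [563.7, 95.6, 18.4]
ft_force: [-2.8, 0.4, -0.7]
eef_pos: [564.1, 95.6, 18.4]
ft_force: [-3.4, -0.9, 0.8]
eef_pos: [564.2, 95.6, 18.3]
ft_force: [-5.4, -0.8, 3.8]
```

```bash
python3 -m handwheel '[[[-0.001,0,0],[0,0,0],0.47]]'|grep -E 'pos|ft_f';python3 -m handwheel '[[[-0.001,0,0],[0,0,0],0.47]]'|grep -E 'pos|ft_f'
python3 - <<'E'
from meas import *
b=cap('top')
for u in(290,293,303,313,315):print(b['pixels'][161:174,u,2])
E
python3 st.py
```

```text
eef_pos: [564.2, 95.6, 18.3]
ft_force: [-6.1, -0.2, 2.7]
eef_pos: [564.2, 95.6, 18.3]
ft_force: [-6.0, -0.0, 2.9]
[ 75  76  76  77  83 118 165 185 190 191 189 187 187]
[ 76  77  76  74  81 123 173 195 201 201 198 196 193]
[177 155 112  84 113 166 192 201 201 200 199 199 199]
[ 76  74  79  99 145 180 195 199 198 196 198 199 201]
[ 75  75  75  92 134 165 179 182 183 183 185 185 186]
12.1 [564.2  95.6  18.3] yaw 3.03 tilt [0.138 0.007] F [-6.8 -1.2  3.7] 40
```

```bash
cat >> meas.py <<'E'
def fixed(I,cols,r0,r1,t):
    o=[]
    for u in cols:
        p=I[r0:r1,u].astype(float);i=np.where((p[:-1]<t)&(p[1:]>=t))[0][-1]
        o.append((u,r0+i+(t-p[i])/(p[i+1]-p[i])))
    return np.array(o)
E
python3 - <<'E'
from meas import *
caps=[cap('top') for _ in range(6)];b=caps[0]
I=np.mean([c['pixels'].astype(float) for c in caps],0)
print('toe',line(w(b,fixed(I[:,:,2],range(292,314),160,176,130),14)))
# stop far top edge (red): wood above, steel below ; away from bolts/screwdriver
cols=list(range(262,345));D=255-I[:,:,0]
for ch in(0,):
    P=fixed(D,cols,150,162,255-110);print('stop far',line(w(b,P,20)))
P=fixed(I[:,:,0],list(range(262,286))+list(range(322,346)),160,176,110);print('stop near (outside plate)',line(w(b,P,20)),line(w(b,P,0)))
E
```

```text
toe (np.float64(669.9414276769195), np.float64(-3.4021227872761104))Traceback (most recent call last):
  File "<stdin>", line 8, in <module>
  File "meas.py", line 15, in fixed
    p=I[r0:r1,u].astype(float);i=np.where((p[:-1]<t)&(p[1:]>=t))[0][-1]
                                 ~~~~~~~~~~~~~~~~~~~~~~~~~~~~~~~~~~^^^^
IndexError: index -1 is out of bounds for axis 0 with size 0
```

The toe angle (3.4°) matches the stop (about 3.2°) within the noise, and the force is steady with no further motion. I back off and check.

```bash
python3 -m handwheel '[[[0.01,0,-0.0014],[0,0,0],0.47],[[0.02,0,-0.003],[0,0,0],0.47],[[0.1,0,-0.014],[0,0,0],0.47],[[0.2,0,-0.028],[0,0,0],0.47],[[0,0,-0.25],[0,0,0],0.47],[[0,0,-0.25],[0,0,0],0.47],[[0.2,0,-0.1],[0,0,0],0.47],[[0,0,0],[0,0,0],0.47]]'
python3 - <<'E'
from meas import *
caps=[cap('top') for _ in range(6)];b=caps[0]
I=np.mean([c['pixels'].astype(float) for c in caps],0)
print('toe',line(w(b,fixed(I[:,:,2],range(292,314),160,176,130),14)))
a=cap('side')['pixels']
f=lambda i,k:cv2.resize(i.astype(np.uint8)[:,:,::-1],None,fx=k,fy=k,interpolation=2)
A=f(I[145:225,245:355],5);B=f(a[150:250,270:400],3)  # 550x400, 390x300
B=f(a[160:250,290:390],4)
A=f(I[145:220,250:350],4)
cv2.imwrite('pics/m6.png',np.hstack([cv2.copyMakeBorder(A,0,60,0,0,0),B]))
E
```

```text
time_s: 13.4
eef_pos: [441.4, 89.2, 133.3]
ee_rot: [-0.027, 0.997, 0.002, 0.071]
ft_force: [0.9, 0.1, -0.4]
grip_width: 40.2
gripper_force: 0.0
toe (np.float64(669.7678872492974), np.float64(-3.383556443205394))
```

View pics/m6.png

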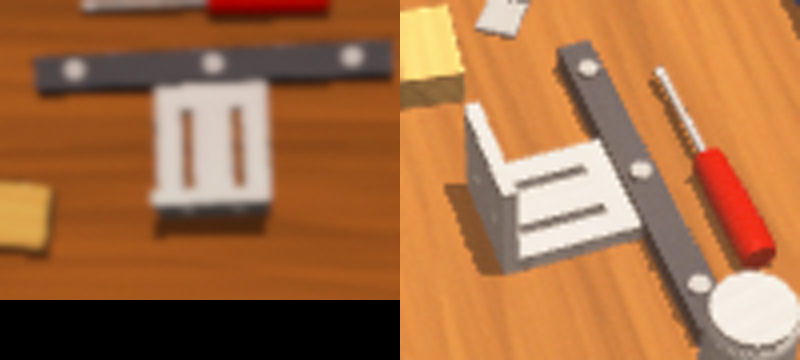

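The picture shows the plate standing, with its toe edge against the stop from (153,87) to (267,80) in the left panel. No wood is visible between them in either view, and the other things have not moved.

```bash
python3 -c "
from station import bot
print(bot.finish_job())"
```

```text
the job is handed in; nothing more can be done
None
```

The job is handed in: the angle plate stands on its foot with its front edge against the bench stop, square to within the camera measurement and with no gap visible, and nothing else on the bench appeared to move.

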